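# Build a sieve nest on the shaker

### The job

Assemble the sieve nest on the receiver pan of the little shaker: first the blue fine sieve, on it the yellow medium one, then the red coarse one, and last the metal lid with the black knob. Each piece must sit level and fully home in the rim of the one beneath, and the tape roll, the black pot and the eraser must stay where they are.

Things in the scene. Friction and masses are not known exactly. Their poses are not given: they have to be found in the camera images.
- sieve_fine: round sieve, blue plastic frame, very fine wire mesh; 58 mm across, 30 mm high, 60 g. Origin: centre of underside; z up. Frame z 6 to 30 mm, plain outside; grip across it from above, at z 9 or higher. Below it a tapered spigot, z 0 to 6 mm, 41 to 48 mm across. The open rim (z 30) is 53 mm inside: the next piece's spigot drops in with 2.5 mm play, its origin then 24 mm above this one's
- sieve_medium: round sieve, yellow plastic frame, medium wire mesh; 58 mm across, 30 mm high, 60 g. Origin: centre of underside; z up. Frame z 6 to 30 mm, plain outside; grip across it from above, at z 9 or higher. Below it a tapered spigot, z 0 to 6 mm, 41 to 48 mm across. The open rim (z 30) is 53 mm inside: the next piece's spigot drops in with 2.5 mm play, its origin then 24 mm above this one's
- sieve_coarse: round sieve, red plastic frame, coarse wire mesh; 58 mm across, 30 mm high, 60 g. Origin: centre of underside; z up. Frame z 6 to 30 mm, plain outside; grip across it from above, at z 9 or higher. Below it a tapered spigot, z 0 to 6 mm, 41 to 48 mm across. The open rim (z 30) is 53 mm inside: the next piece's spigot drops in with 2.5 mm play, its origin then 24 mm above this one's
- sieve_lid: round steel lid, 58 mm across, 60 g. Origin: centre of underside; z up. Tapered spigot as on the sieves (z 0 to 6 mm), disc z 6 to 12 mm, then in the middle a round black knob, 20 mm across, z 12 to 34 mm: grip it by the knob. Fully home, its origin lies 24 mm above that of the sieve beneath
- shaker: the sieve shaker: a fixed grey block 100 x 100 mm, its flat top 24 mm above the desk, with a round steel receiver pan fixed on the middle of its top, 58 mm across outside. Origin: centre of its underside; z up. The room's tall dark grey drawer unit (fixed, about 0.25 m high, x from 0.43 m, y from 0.15 m to the left) stands at the back left: carry things clear of it
- pan_mouth (a point): centre of the open mouth of the receiver pan, at the height of its rim, 44 mm above the shaker's underside. The pan is 53 mm across inside and 17 mm deep; the origin of a sieve that is fully home in it lies 6 mm below this point
- tape_roll: roll of tan masking tape lying flat, 74 mm across, 19 mm high; a bystander, loose; it stays where it is. Origin: centre of its underside
- glue_pot: round black pot with a lid, 45 mm across, 53 mm high; a bystander, loose; it stays where it is. Origin: centre of its underside
- eraser: white eraser in a blue sleeve, 21 x 44 x 13 mm; a bystander, loose; it stays where it is. Origin: centre of its underside

How it is judged:
On the way, in this order (a step that is already met when the one before it is completed fails the run):
1. the blue fine sieve is fully home in the receiver pan (z of sieve_fine in the frame of pan_mouth between -0.009 and -0.0035 m and horizontal distance between sieve_fine and pan_mouth below 0.006 m and angle between sieve_fine's own z axis and vertical below 0.08 rad), for 0.2 s.
2. then the yellow medium sieve is fully home on the blue one (all of step 1 and z of sieve_medium in the frame of sieve_fine between 0.021 and 0.0265 m and horizontal distance between sieve_medium and sieve_fine below 0.006 m and angle between sieve_medium's own z axis and vertical below 0.08 rad), for 0.2 s.
3. then the red coarse sieve is fully home on the yellow one (all of step 2 and z of sieve_coarse in the frame of sieve_medium between 0.021 and 0.0265 m and horizontal distance between sieve_coarse and sieve_medium below 0.006 m and angle between sieve_coarse's own z axis and vertical below 0.08 rad), for 0.2 s.
At the end, for the whole second after the job is handed in: From the pan upward the blue, yellow and red sieves and the lid stand one in the other, each within 6 mm sideways and about 3 mm in height of fully home on the one beneath, tilted less than 0.08 rad, at rest and released (all of step 3 and z of sieve_lid in the frame of sieve_coarse between 0.021 and 0.0265 m and horizontal distance between sieve_lid and sieve_coarse below 0.006 m and angle between sieve_lid's own z axis and vertical below 0.08 rad and linear speed of each of sieve_fine, sieve_medium, sieve_coarse, sieve_lid below 0.01 m/s and contact force between each of sieve_fine, sieve_medium, sieve_coarse, sieve_lid and the fingers below 0.05 N); the robot touches nothing.
It fails at once if a bystander (tape roll, pot, eraser) is moved by more than 25 mm (distance of any of tape_roll, glue_pot, eraser from where it was at the start of the episode above 0.025 m).
It also fails if it takes over 144 s, if anything falls off the work surface, if the arm or the gripper's body presses on something with over 40 N, if the wrist force passes 120 N, or if a joint passes its speed limit or range.

### The arm

A 6-joint arm with a two-finger parallel gripper is mounted at the origin on the work surface; the furniture and walls round the work are solid. World frame = base frame: x ahead of the robot, y to its left, z up, the work surface at z = 0. Lengths are in m, angles in rad, forces in N, time in s.
With the tool pointing down it reaches from about 0.35 to 0.775 m from the base axis. Payload 5.5 kg.
Tool frame: the origin (TCP) lies at the very end of the fingers, on their centre line; the grasp point (between the pads) lies bot.tcp_to_grasp behind it (bot.tcp_to_grasp is the distance from the TCP to the grasp point, in m); z points along the fingers, y is the line along which they close (so a half turn about z gives the same grasp; the last joint's range is limited). The gripper opens to 85 mm and grips with 20 to 120 N. Pads are 22 mm wide; open, the fingers measure 114 mm over their backs; the gripper's body (76 mm by 85 mm) begins 54 mm behind the grasp point. The pads swing forward as they close: fully open they stand 13 mm farther back than shut.
Start: joints at [1.009, 0.313, 0.046, 1.304, 0, 1.431], TCP at [0.235, 0.525, 0.231] pointing down, gripper open.
Joint ranges: [-2.76, 2.76], [-0.86, 1.69], [-1.03, 1.26], [-2.2, 2.34], [-1.47, 1.5], [-3.14, 3.14]. Speed limits (rad/s): [2.57, 2.57, 3.14, 3.14, 3.14, 3.14].

### API

Orientations are given as [roll, pitch, yaw] about the fixed x, y, z axes, in that order (R = Rz(yaw) Ry(pitch) Rx(roll)).
In Python, from bench import bot gives the robot as it stands.
- The arm moves only by the tool carry_out, never from a script. Its argument "motion" is a list of rows, each an object with "gripper": the opening, from 0 (shut) to 1 (fully open); "translation": the shift along the tool's x, y, z in mm, a list of three; "turn": the turn about the tool's z in degrees. A call has 1 to 12 rows; each row is the pose to reach, as a shift and turn from the pose commanded when the call began, along the tool's axes at that moment; what a row does not reach only later rows make up. A row lasts 1/12 s, in which the tool goes at most 41.7 mm and 7.16 degrees, less where a joint would pass 70% of its speed; a pose out of reach is approached as far as the arm can. A call with a gripper value outside its range is refused whole. The fingers move at their own pace and stop on an object; the grip force is fixed at half the most. Time passes only in rows, so rows that repeat a pose let the fingers close. It gives the time, the measured TCP pose, the force, the opening and the grip force at its end, in the units of the state.
- bot.get_state(): the state, without advancing time (a new reading comes with each control period).
- bot.grab_frame(name): name is "scene" or "top" or "wrist"; returns a dict with "pixels" (384x512x3 uint8, red, green, blue), "depth" (384x512 float32, m along the optical axis (not along the pixel's ray), 0 where there is no reading), "fx", "fy", "cx", "cy" (pixels), "xyz" and "attitude" of the camera in the world. Camera axes: x right, y up, looking along -z (the intrinsics and any distortion apply to the point x, -y, -z); pixel columns grow to the right and rows downward; lengths in m; the calibration is good to about 2 mm. A picture is of the moment at which its call begins.
- bot.close_job(): hands the job in; it is judged then, once.
The state is a dict: "time_s": time; "joint_pos": joint angles; "dq": joint speeds; "effort": joint torques, N m; "ee_pos": TCP position; "eef_rot": TCP orientation; "wrist_force": force on the tool from outside, world axes, zero at the start; "moment": the same for the moment, N m; "opening": finger opening in m; "finger_force": force on a finger pad.
Only numpy, scipy, OpenCV 4.12 (cv2) and the standard library are available. Lean on these libraries where they do the work, as an engineer would, in place of code of your own. Each camera call takes 0.05 s, during which the arm holds its last target. There are 200 camera calls.

## Working session

There is one attempt and no reset: what is moved stays moved. The work goes in short steps, Python scripts to look and compute and a tool call to move; the robot and the scene stay as the last step left them, time stands still between calls to the robot, and variables do not carry over. Pictures are saved under pics/ and viewed, at most 14 in all, crops included, and the job is handed in when it is done.

Besides the shell and the picture viewer there is one more tool, called after "Emit:" in YAML: its name, and indented under it one key for each argument. carry_out: Moves the arm, as the interface text tells. Its arguments: {"type":"object","properties":{"motion":{"type":"array"}},"required":["motion"]}

```bash
ls; mkdir -p pics
cat > h.py <<'E'
import numpy as np, cv2
from scipy.spatial.transform import Rotation as R
from bench import bot
def grab(n):
    f=bot.grab_frame(n); return f
def save(f,name): cv2.imwrite('pics/'+name,cv2.cvtColor(f['pixels'],cv2.COLOR_RGB2BGR))
def rot(a):
    a=np.array(a,float)
    return a if a.shape==(3,3) else (R.from_euler('xyz',a).as_matrix() if a.size==3 else R.from_quat(a).as_matrix())
def cloud(f):
    d=f['depth']; v,u=np.mgrid[:d.shape[0],:d.shape[1]]
    p=np.stack([(u-f['cx'])/f['fx']*d,-(v-f['cy'])/f['fy']*d,-d],-1)
    return p@rot(f['attitude']).T+np.array(f['xyz'])
E
python3 - <<'E'
from h import *
for n in ['top','scene']:
    f=grab(n); save(f,n+'0.png'); print(n,{k:np.round(v,3) if not isinstance(v,str) else v for k,v in f.items() if k not in('pixels','depth')})
print(bot.get_state(),bot.tcp_to_grasp)
E
```

```text
pics
top {'fx': np.float64(469.325), 'fy': np.float64(469.325), 'cx': np.float64(248.324), 'cy': np.float64(187.475), 'xyz': array([ 0.325, -0.008,  1.257]), 'attitude': array([ 0.166, -0.015, -1.549])}
scene {'fx': np.float64(402.604), 'fy': np.float64(402.604), 'cx': np.float64(251.827), 'cy': np.float64(189.69), 'xyz': array([-0.091, -0.738,  0.975]), 'attitude': array([ 0.815,  0.004, -0.722])}
{'time_s': 0.1, 'joint_pos': array([ 1.00941947e+00,  3.13919061e-01,  4.50870460e-02,  1.30359489e+00,
       -1.47619825e-05,  1.43119662e+00]), 'dq': array([ 0.00070709, -0.00288736,  0.00374765, -0.00118387, -0.00083313,
       -0.00038121]), 'effort': array([ 2.74660189e-03, -4.81724346e+01,  2.99245155e+01,  1.27028799e-02,
       -6.74884404e-05, -1.62009098e-05]), 'ee_pos': array([0.23516244, 0.524213  , 0.23049932]), 'eef_rot': array([-3.13997588e+00, -2.12271755e-04,  2.71981535e+00]), 'wrist_force': array([ 0.28238767, -0.78892947, -0.56030439]), 'moment': array([ 0.02298184, -0.03812354,  0.01338242]), 'finger_force': 0.0, 'opening': 0.08566815767945367} 0.0187
```

View pics/top0.png

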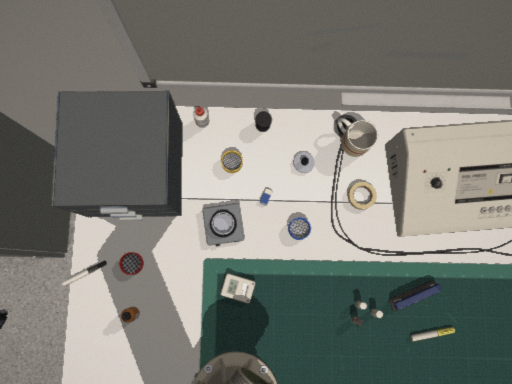

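View pics/scene0.png

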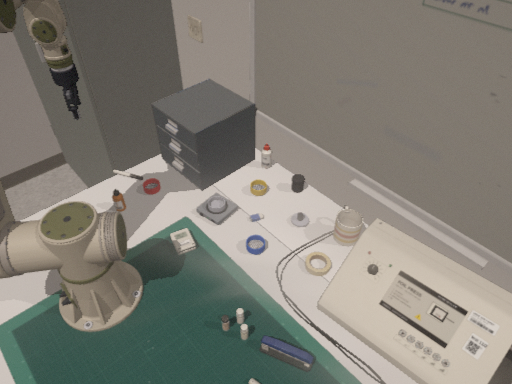

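The top view shows blue at (299,228), yellow (232,161), red (131,263), the lid (304,161), the pan (223,223), the eraser (266,196), the pot (263,121) and the tape (362,195). The scene view agrees, with the drawer unit behind red and left of yellow.

```bash
cat >> h.py <<'E'
def ray(f,u,v,z):
    d=rot(f['attitude'])@np.array([(u-f['cx'])/f['fx'],-(v-f['cy'])/f['fy'],-1]); o=np.array(f['xyz'])
    return o+d*(z-o[2])/d[2]
E
python3 - <<'E'
from h import *
f=grab('top'); P=cloud(f)
for n,(u,v),h in [('blue',(299,228),.03),('yellow',(232,161),.03),('red',(131,263),.03),('lid',(304,161),.012),('pan',(223,223),.044),('eraser',(266,196),.013),('pot',(263,121),.053),('tape',(362,195),.019)]:
    w=P[v-22:v+23,u-22:u+23].reshape(-1,3); lo=w[:,2]>(.032 if n=='pan' else .006)
    m=lo&(w[:,2]<h+.03)&(np.hypot(*(w[:,:2]-ray(f,u,v,h)[:2]).T)<.05); q=w[m].astype(np.float32)
    mid=(np.percentile(q[:,:2],1,axis=0)+np.percentile(q[:,:2],99,axis=0))/2 if len(q) else 0
    print(n,ray(f,u,v,h).round(3),len(q),mid,np.ptp(q[:,:2],axis=0) if len(q) else 0,np.percentile(q[:,2],[5,50,95]).round(3) if len(q) else 0)
E
```

```text
blue [ 0.426 -0.157  0.03 ] 399 [ 0.42532957 -0.1570676 ] [0.07268131 0.08807668] [0.007 0.011 0.032]
yellow [0.601 0.023 0.03 ] 385 [0.6022177  0.02446367] [0.08379662 0.09765153] [0.007 0.011 0.032]
red [0.326 0.275 0.03 ] 440 [0.32630402 0.27772737] [0.05934158 0.09188266] [0.007 0.011 0.032]
lid [ 0.61  -0.172  0.012] 361 [ 0.6096822  -0.17212167] [0.09830296 0.09027602] [0.008 0.013 0.035]
pan [0.434 0.042 0.044] 97 [0.43393826 0.04286049] [0.05703083 0.05490454] [0.033 0.043 0.048]
eraser [ 0.511 -0.07   0.013] 149 [ 0.51239276 -0.07584194] [0.08475807 0.08667713] [0.006 0.012 0.017]
pot [ 0.707 -0.057  0.053] 282 [ 0.71376157 -0.05454468] [0.07456368 0.08602083] [0.008 0.052 0.057]
tape [ 0.519 -0.327  0.019] 404 [ 0.5192761  -0.32761812] [0.0883233  0.07940263] [0.008 0.019 0.024]
```

```bash
cat >> h.py <<'E'
def to(x,y,z,s=None):
    s=s or bot.get_state(); d=rot(s['eef_rot']).T@(np.array([x,y,z])-s['ee_pos']); return (d*1000).round(1)
E
python3 - <<'E'
from h import *
print(to(.425,-.157,.2))
E
```

```text
[-452.1 -543.8   31.3]
```

Emit:
carry_out:
  motion:
    - {"gripper": 1, "translation": [-32, -38, 2], "turn": 0}
    - {"gripper": 1, "translation": [-64, -76, 4], "turn": 0}
    - {"gripper": 1, "translation": [-96, -115, 7], "turn": 0}
    - {"gripper": 1, "translation": [-128, -154, 9], "turn": 0}
    - {"gripper": 1, "translation": [-160, -192, 11], "turn": 0}
    - {"gripper": 1, "translation": [-192, -231, 13], "turn": 0}
    - {"gripper": 1, "translation": [-224, -270, 15], "turn": 0}
    - {"gripper": 1, "translation": [-256, -308, 18], "turn": 0}
    - {"gripper": 1, "translation": [-288, -347, 20], "turn": 0}
    - {"gripper": 1, "translation": [-320, -385, 22], "turn": 0}
    - {"gripper": 1, "translation": [-352, -424, 24], "turn": 0}
    - {"gripper": 1, "translation": [-384, -462, 26], "turn": 0}

```text
time_s: 1.15
ee_pos: [0.3692, 0.0415, 0.2095]
eef_rot: [3.141, 0.001, 2.72]
wrist_force: [1.2, -0.1, -0.4]
opening: 0.0854
finger_force: 0.0
```

Emit:
carry_out:
  motion:
    - {"gripper": 1, "translation": [-20, -24, 1], "turn": 0}
    - {"gripper": 1, "translation": [-50, -60, 3], "turn": 0}
    - {"gripper": 1, "translation": [-68, -82, 5], "turn": 0}
    - {"gripper": 1, "translation": [-68, -82, 5], "turn": 0}
    - {"gripper": 1, "translation": [-68, -82, 5], "turn": 0}

```text
time_s: 1.57
ee_pos: [0.3978, -0.0609, 0.204]
eef_rot: [3.141, -0.001, 2.715]
wrist_force: [-0.6, 0.3, -0.1]
opening: 0.0855
finger_force: 0.0
```

Run:
```python
from h import *
f=grab('wrist'); save(f,'w1.png'); s=bot.get_state(); print(s['ee_pos'],s['eef_rot'],f['xyz'],f['attitude'],f['fx'],s['time_s'])
```

```text
[ 0.39737005 -0.05969015  0.20409335] [ 3.14131614e+00 -1.44583476e-03  2.71757457e+00] [ 0.33609854 -0.03342194  0.34698455] [-2.70410246e-01 -7.49470102e-04  1.14484059e+00] 284.84634178468724 1.6167
```

View pics/w1.png

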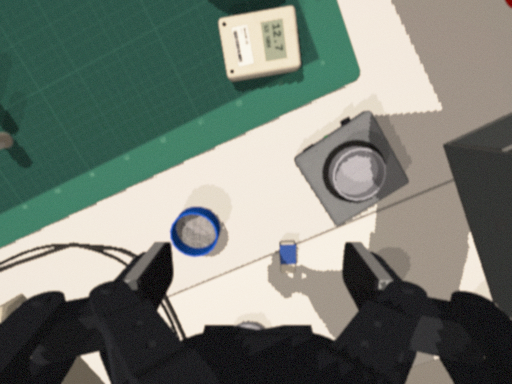

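The wrist view shows the blue sieve at (195,232), the pan at (358,173) and the eraser at (288,252). I'll fit rim circles to the depth cloud.

```bash
cat >> h.py <<'E'
def rim(f,c,z,tol=.004,r0=.029,show=True):
    """centre of a ring-shaped rim at height z near c, from depth points; outer circle"""
    P=cloud(f).reshape(-1,3); c=np.array(c,float)
    for _ in range(4):
        q=P[(abs(P[:,2]-z)<tol)]; r=np.hypot(*(q[:,:2]-c).T); q=q[(r<r0+.008)&(r>.02)]
        A=np.c_[2*q[:,:2],np.ones(len(q))]; s=np.linalg.lstsq(A,(q[:,:2]**2).sum(1),rcond=None)[0]
        c=s[:2]; rr=np.sqrt(s[2]+c@c)
    e,er=cv2.minEnclosingCircle(q[:,:2].astype(np.float32))
    if show: print('fit',c.round(4),rr.round(4),'n',len(q),'z',q[:,2].mean().round(4),'enc',np.round(e,4),round(er,4))
    return c
E
python3 - <<'E'
from h import *
f=grab('wrist')
c=rim(f,(.425,-.157),.03); rim(f,(.434,.042),.044); s=bot.get_state(); print(s['ee_pos'],to(c[0],c[1],.2),to(c[0],c[1],.006))
E
```

```text
fit [ 0.4262 -0.1582] 0.0274 n 397 z 0.0294 enc [ 0.4265 -0.1584] 0.0292
fit [0.4341 0.0423] 0.0274 n 479 z 0.0435 enc [0.4345 0.0424] 0.0291
[ 0.39721761 -0.05893109  0.2041774 ] [-67.2 -78.6   4.1] [-67.4 -78.7 198.1]
```

Emit:
carry_out:
  motion:
    - {"gripper": 1, "translation": [-16, -20, 5], "turn": 0}
    - {"gripper": 1, "translation": [-32, -38, 20], "turn": 0}
    - {"gripper": 1, "translation": [-50, -59, 40], "turn": 0}
    - {"gripper": 1, "translation": [-67, -79, 60], "turn": 0}
    - {"gripper": 1, "translation": [-67, -79, 80], "turn": 0}
    - {"gripper": 1, "translation": [-67, -79, 100], "turn": 0}
    - {"gripper": 1, "translation": [-67, -79, 120], "turn": 0}
    - {"gripper": 1, "translation": [-67, -79, 130], "turn": 0}
    - {"gripper": 1, "translation": [-67, -79, 130], "turn": 0}
    - {"gripper": 1, "translation": [-67, -79, 130], "turn": 0}

```text
time_s: 2.5
ee_pos: [0.4262, -0.1571, 0.0743]
eef_rot: [3.141, -0.002, 2.722]
wrist_force: [0.1, 0.8, -0.3]
opening: 0.0853
finger_force: 0.0
```

Run:
```python
from h import *
f=grab('wrist'); c=rim(f,(.4263,-.1583),.03); s=bot.get_state(); print(s['ee_pos'],s['eef_rot'],to(.4263,-.1583,.006))
```

```text
fit [ 0.4263 -0.1587] 0.0273 n 1095 z 0.0295 enc [ 0.4266 -0.159 ] 0.0292
[ 0.42694228 -0.15773482  0.07504093] [3.14144893e+00 2.59207344e-04 2.72185236e+00] [ 0.4 -0.8 69. ]
```

Position confirmed; descend and grip.

Emit:
carry_out:
  motion:
    - {"gripper": 1, "translation": [0, -1, 15], "turn": 0}
    - {"gripper": 1, "translation": [0, -1, 32], "turn": 0}
    - {"gripper": 1, "translation": [0, -1, 50], "turn": 0}
    - {"gripper": 1, "translation": [0, -1, 62], "turn": 0}
    - {"gripper": 1, "translation": [0, -1, 68], "turn": 0}
    - {"gripper": 1, "translation": [0, -1, 68], "turn": 0}
    - {"gripper": 0, "translation": [0, -1, 68], "turn": 0}
    - {"gripper": 0, "translation": [0, -1, 68], "turn": 0}
    - {"gripper": 0, "translation": [0, -1, 68], "turn": 0}
    - {"gripper": 0, "translation": [0, -1, 68], "turn": 0}
    - {"gripper": 0, "translation": [0, -1, 68], "turn": 0}
    - {"gripper": 0, "translation": [0, -1, 68], "turn": 0}

```text
time_s: 3.55
ee_pos: [0.4273, -0.1601, 0.0083]
eef_rot: [3.142, 0.003, 2.72]
wrist_force: [-2.4, 2.1, 8.8]
opening: 0.0558
finger_force: 62.6
```

Emit:
carry_out:
  motion:
    - {"gripper": 0, "translation": [0, 0, 0], "turn": 0}
    - {"gripper": 0, "translation": [0, 0, -10], "turn": 0}
    - {"gripper": 0, "translation": [0, 0, -25], "turn": 0}
    - {"gripper": 0, "translation": [0, 0, -45], "turn": 0}
    - {"gripper": 0, "translation": [0, 0, -65], "turn": 0}
    - {"gripper": 0, "translation": [0, 0, -80], "turn": 0}
    - {"gripper": 0, "translation": [0, 0, -80], "turn": 0}
    - {"gripper": 0, "translation": [0, 0, -80], "turn": 0}

```text
time_s: 4.22
ee_pos: [0.4272, -0.1602, 0.0876]
eef_rot: [-3.141, 0.003, 2.72]
wrist_force: [-0.7, 0.7, -1.1]
opening: 0.056
finger_force: 64.1
```

Run:
```python
from h import *
f=grab('wrist'); save(f,'w2.png'); s=bot.get_state(); print(s['ee_pos'],s['eef_rot'],s['opening'],to(.4342,.0423,.1))
P=cloud(f).reshape(-1,3); q=P[(np.hypot(*(P[:,:2]-s['ee_pos'][:2]).T)<.027)&(P[:,2]<.2)]
print(np.percentile(q[:,2],[10,50,90]))
z=s['ee_pos'][2]+.024; rim(f,s['ee_pos'][:2],z)
```

```text
[ 0.42635998 -0.15974784  0.08662292] [-3.14156347e+00  1.05206422e-03  2.71974247e+00] 0.055784366353839945 [ 75.6 187.5 -13.5]
[0.08809363 0.16285992 0.18367009]
fit [ 0.4254 -0.1599] 0.0279 n 2672 z 0.1094 enc [ 0.4213 -0.1579] 0.0348
```

View pics/w2.png

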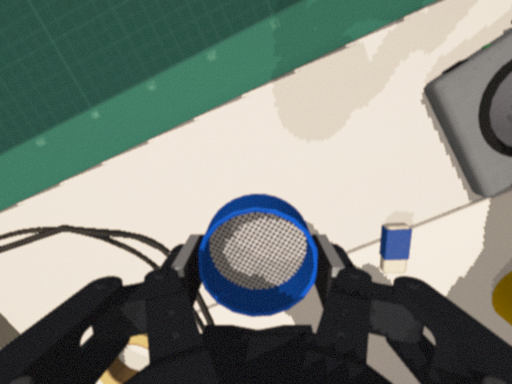

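Blue is held level at (258,255), between the fingers. Carry it over the pan.

Emit:
carry_out:
  motion:
    - {"gripper": 0, "translation": [4, 10, -6], "turn": 0}
    - {"gripper": 0, "translation": [14, 34, -14], "turn": 0}
    - {"gripper": 0, "translation": [24, 60, -14], "turn": 0}
    - {"gripper": 0, "translation": [35, 87, -14], "turn": 0}
    - {"gripper": 0, "translation": [46, 114, -14], "turn": 0}
    - {"gripper": 0, "translation": [57, 141, -14], "turn": 0}
    - {"gripper": 0, "translation": [68, 168, -14], "turn": 0}
    - {"gripper": 0, "translation": [74, 183, -14], "turn": 0}
    - {"gripper": 0, "translation": [75.6, 187.5, -14], "turn": 0}
    - {"gripper": 0, "translation": [75.6, 187.5, -14], "turn": 0}
    - {"gripper": 0, "translation": [75.6, 187.5, -14], "turn": 0}
    - {"gripper": 0, "translation": [75.6, 187.5, -14], "turn": 0}

```text
time_s: 5.27
ee_pos: [0.4337, 0.0418, 0.1002]
eef_rot: [-3.141, -0.001, 2.719]
wrist_force: [0.1, 0.8, -0.9]
opening: 0.0559
finger_force: 64.1
```

```bash
cat >> h.py <<'E'
def tcp(n=4):
    """averaged TCP (camera calls advance time a little)"""
    a=[bot.get_state()['ee_pos']]
    for _ in range(n-1): bot.grab_frame('top'); a.append(bot.get_state()['ee_pos'])
    return np.mean(a,0)
E
python3 - <<'E'
from h import *
t=tcp(); f=grab('wrist'); s=bot.get_state(); print(t,s['ee_pos'],s['eef_rot'],to(.4342,.0423,.1))
c=rim(f,t[:2],t[2]+.024,r0=.026)
m=cv2.inRange(cv2.cvtColor(f['pixels'],cv2.COLOR_RGB2HSV),(105,120,30),(125,255,255)); P=cloud(f)
q=P[m>0]; q=q[np.hypot(*(q[:,:2]-t[:2]).T)<.035]; z=np.percentile(q[:,2],97); q=q[abs(q[:,2]-z)<.003]; print('blue rim z',z,'c',(q.min(0)+q.max(0))/2,np.ptp(q,axis=0),len(q))
E
```

```text
[0.43389014 0.04162304 0.10030152] [0.43403496 0.04156218 0.10044675] [-3.14157242e+00 -4.41165763e-05  2.71809955e+00] [0.2 0.7 0.4]
fit [0.4325 0.0418] 0.0278 n 2427 z 0.1225 enc [0.429  0.0433] 0.0331
blue rim z 0.12311268797514442 c [0.43286335 0.04132094 0.12295662] [0.05770405 0.05824528 0.00568173] 1995
```

Emit:
carry_out:
  motion:
    - {"gripper": 0, "translation": [-1, 1.3, 8], "turn": 0}
    - {"gripper": 0, "translation": [-1, 1.3, 20], "turn": 0}
    - {"gripper": 0, "translation": [-1, 1.3, 32], "turn": 0}
    - {"gripper": 0, "translation": [-1, 1.3, 40], "turn": 0}
    - {"gripper": 0, "translation": [-1, 1.3, 44], "turn": 0}
    - {"gripper": 0, "translation": [-1, 1.3, 47], "turn": 0}
    - {"gripper": 0, "translation": [-1, 1.3, 50], "turn": 0}
    - {"gripper": 0, "translation": [-1, 1.3, 52], "turn": 0}
    - {"gripper": 0, "translation": [-1, 1.3, 54], "turn": 0}
    - {"gripper": 0, "translation": [-1, 1.3, 55], "turn": 0}
    - {"gripper": 0, "translation": [-1, 1.3, 55], "turn": 0}
    - {"gripper": 0, "translation": [-1, 1.3, 55], "turn": 0}

```text
time_s: 6.47
ee_pos: [0.4358, 0.0431, 0.0463]
eef_rot: [3.141, 0.001, 2.72]
wrist_force: [-2.1, -0.7, 4.6]
opening: 0.0556
finger_force: 64.7
```

Emit:
carry_out:
  motion:
    - {"gripper": 1, "translation": [0, 0, 0], "turn": 0}
    - {"gripper": 1, "translation": [0, 0, 0], "turn": 0}
    - {"gripper": 1, "translation": [0, 0, 0], "turn": 0}
    - {"gripper": 1, "translation": [0, 0, 0], "turn": 0}
    - {"gripper": 1, "translation": [0, 0, -10], "turn": 0}
    - {"gripper": 1, "translation": [0, 0, -30], "turn": 0}
    - {"gripper": 1, "translation": [0, 0, -55], "turn": 0}
    - {"gripper": 1, "translation": [0, 0, -80], "turn": 0}
    - {"gripper": 1, "translation": [0, 0, -105], "turn": 0}
    - {"gripper": 1, "translation": [0, 0, -115], "turn": 0}
    - {"gripper": 1, "translation": [0, 0, -115], "turn": 0}

```text
time_s: 7.38
ee_pos: [0.4375, 0.043, 0.1632]
eef_rot: [3.14, 0.005, 2.72]
wrist_force: [0.3, 0.3, -0.3]
opening: 0.0852
finger_force: 0.0
```

Run:
```python
from h import *
f=grab('wrist'); save(f,'w3.png'); s=bot.get_state(); print(s['ee_pos'],s['wrist_force'],to(.602,.024,.16))
c=rim(f,(.4342,.0423),.068); 
P=cloud(f).reshape(-1,3); q=P[(abs(P[:,2]-.068)<.006)&(np.hypot(*(P[:,:2]-c).T)<.03)]
A=np.c_[q[:,:2]-c,np.ones(len(q))]; print('tilt',np.linalg.lstsq(A,q[:,2],rcond=None)[0])
```

```text
[0.43650093 0.04307222 0.16148298] [0.43178913 0.59319719 0.12099391] [-158.8   50.3    2. ]
fit [0.4344 0.0434] 0.0273 n 675 z 0.0676 enc [0.4349 0.0434] 0.0291
tilt [-0.01256326  0.00673368  0.06716377]
```

View pics/w3.png

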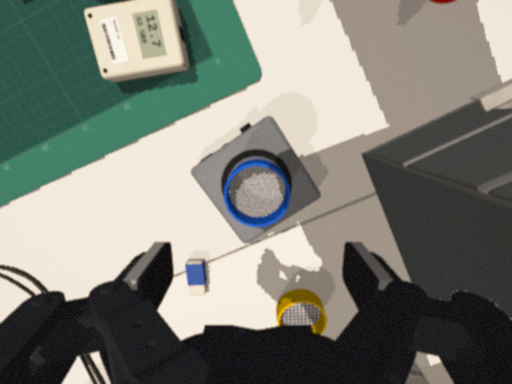

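Blue sits level in the pan at (257,190), with yellow at (301,312). Next, yellow.

Emit:
carry_out:
  motion:
    - {"gripper": 1, "translation": [-10, 3, 2], "turn": 0}
    - {"gripper": 1, "translation": [-32, 10, 2], "turn": 0}
    - {"gripper": 1, "translation": [-58, 18, 2], "turn": 0}
    - {"gripper": 1, "translation": [-85, 27, 2], "turn": 0}
    - {"gripper": 1, "translation": [-112, 35, 2], "turn": 0}
    - {"gripper": 1, "translation": [-138, 44, 10], "turn": 0}
    - {"gripper": 1, "translation": [-154, 49, 25], "turn": 0}
    - {"gripper": 1, "translation": [-159, 50, 45], "turn": 0}
    - {"gripper": 1, "translation": [-159, 50, 65], "turn": 0}
    - {"gripper": 1, "translation": [-159, 50, 80], "turn": 0}
    - {"gripper": 1, "translation": [-159, 50, 80], "turn": 0}
    - {"gripper": 1, "translation": [-159, 50, 80], "turn": 0}

```text
time_s: 8.43
ee_pos: [0.5995, 0.0237, 0.0778]
eef_rot: [-3.14, -0.005, 2.72]
wrist_force: [0.4, -0.8, 0.6]
opening: 0.0856
finger_force: 0.0
```

Run:
```python
from h import *
t=tcp(3); f=grab('wrist'); s=bot.get_state(); c=rim(f,(.602,.024),.03); print(t,s['ee_pos'],s['eef_rot'],to(c[0],c[1],.006))
```

```text
fit [0.6029 0.0244] 0.0273 n 1014 z 0.0295 enc [0.6033 0.024 ] 0.0292
[0.60049889 0.02365606 0.07921764] [0.60174633 0.02359602 0.08115808] [3.14106770e+00 1.26800723e-03 2.71979764e+00] [-0.6  1.2 75.2]
```

Emit:
carry_out:
  motion:
    - {"gripper": 1, "translation": [-1.5, 1.2, 15], "turn": 0}
    - {"gripper": 1, "translation": [-1.5, 1.2, 35], "turn": 0}
    - {"gripper": 1, "translation": [-1.5, 1.2, 55], "turn": 0}
    - {"gripper": 1, "translation": [-1.5, 1.2, 68], "turn": 0}
    - {"gripper": 1, "translation": [-1.5, 1.2, 73], "turn": 0}
    - {"gripper": 1, "translation": [-1.5, 1.2, 73], "turn": 0}
    - {"gripper": 0, "translation": [-1.5, 1.2, 73], "turn": 0}
    - {"gripper": 0, "translation": [-1.5, 1.2, 73], "turn": 0}
    - {"gripper": 0, "translation": [-1.5, 1.2, 73], "turn": 0}
    - {"gripper": 0, "translation": [-1.5, 1.2, 73], "turn": 0}
    - {"gripper": 0, "translation": [-1.5, 1.2, 73], "turn": 0}
    - {"gripper": 0, "translation": [-1.5, 1.2, 73], "turn": 0}

```text
time_s: 9.58
ee_pos: [0.6044, 0.0241, 0.0099]
eef_rot: [3.14, 0.003, 2.72]
wrist_force: [-0.3, 0.5, 5.8]
opening: 0.0564
finger_force: 62.8
```

Emit:
carry_out:
  motion:
    - {"gripper": 0, "translation": [0, 0, 0], "turn": 0}
    - {"gripper": 0, "translation": [0, 0, -10], "turn": 0}
    - {"gripper": 0, "translation": [0, 0, -30], "turn": 0}
    - {"gripper": 0, "translation": [0, 0, -55], "turn": 0}
    - {"gripper": 0, "translation": [0, 0, -80], "turn": 0}
    - {"gripper": 0, "translation": [0, 0, -105], "turn": 0}
    - {"gripper": 0, "translation": [0, 0, -118], "turn": 0}
    - {"gripper": 0, "translation": [0, 0, -120], "turn": 0}
    - {"gripper": 0, "translation": [0, 0, -120], "turn": 0}

```text
time_s: 10.33
ee_pos: [0.6039, 0.024, 0.1294]
eef_rot: [3.14, 0.003, 2.72]
wrist_force: [-0.5, 0.0, -0.3]
opening: 0.0565
finger_force: 63.8
```

```bash
cat >> h.py <<'E'
def held(f,t,lo,hi):
    m=cv2.inRange(cv2.cvtColor(f['pixels'],cv2.COLOR_RGB2HSV),lo,hi); q=cloud(f)[m>0]
    q=q[np.hypot(*(q[:,:2]-t[:2]).T)<.037]; z=np.percentile(q[:,2],97); q=q[abs(q[:,2]-z)<.003]
    c=(q.min(0)+q.max(0))/2; print('rim z',z.round(4),'c',c.round(4),np.ptp(q,axis=0).round(4),len(q),'tcp-origin z',(t[2]-z+.03).round(4)); return c
YEL=((18,120,60),(32,255,255)); BLU=((105,120,30),(125,255,255))
E
python3 - <<'E'
from h import *
t=tcp(3); f=grab('wrist'); s=bot.get_state(); print(t,s['opening']); c=held(f,t,*YEL); print(to(.4346+t[0]-c[0],.0434+t[1]-c[1],.126))
E
```

```text
[0.60299709 0.02413156 0.12805167] 0.05638014685517547
rim z 0.1478 c [0.6013 0.024  0.1473] [0.0577 0.0581 0.005 ] 2058 tcp-origin z 0.0103
[158.9 -50.1   0.6]
```

Emit:
carry_out:
  motion:
    - {"gripper": 0, "translation": [10, -3, 0], "turn": 0}
    - {"gripper": 0, "translation": [32, -10, 0], "turn": 0}
    - {"gripper": 0, "translation": [58, -18, 0], "turn": 0}
    - {"gripper": 0, "translation": [85, -27, 0], "turn": 0}
    - {"gripper": 0, "translation": [112, -35, 0], "turn": 0}
    - {"gripper": 0, "translation": [138, -44, 0], "turn": 0}
    - {"gripper": 0, "translation": [154, -48, 0], "turn": 0}
    - {"gripper": 0, "translation": [159, -50, 0], "turn": 0}
    - {"gripper": 0, "translation": [159, -50, 0], "turn": 0}
    - {"gripper": 0, "translation": [159, -50, 0], "turn": 0}
    - {"gripper": 0, "translation": [159, -50, 0], "turn": 0}
    - {"gripper": 0, "translation": [159, -50, 0], "turn": 0}

```text
time_s: 11.48
ee_pos: [0.4386, 0.0434, 0.1274]
eef_rot: [3.141, 0.001, 2.72]
wrist_force: [-0.6, 0.5, -0.5]
opening: 0.0566
finger_force: 63.8
```

Run:
```python
from h import *
t=tcp(3); f=grab('wrist'); s=bot.get_state(); print(t,s['opening']); c=held(f,t,*YEL); print(to(.4346+t[0]-c[0],.0434+t[1]-c[1],.062+.0099,dict(s,ee_pos=t)))
```

```text
[0.4383835  0.04340419 0.12735074] 0.056534133046779796
rim z 0.1483 c [0.4372 0.0432 0.1475] [0.0573 0.058  0.0045] 2053 tcp-origin z 0.0091
[ 2.4 -0.9 55.5]
```

Emit:
carry_out:
  motion:
    - {"gripper": 0, "translation": [2.4, -0.9, 8], "turn": 0}
    - {"gripper": 0, "translation": [2.4, -0.9, 20], "turn": 0}
    - {"gripper": 0, "translation": [2.4, -0.9, 32], "turn": 0}
    - {"gripper": 0, "translation": [2.4, -0.9, 40], "turn": 0}
    - {"gripper": 0, "translation": [2.4, -0.9, 44], "turn": 0}
    - {"gripper": 0, "translation": [2.4, -0.9, 47], "turn": 0}
    - {"gripper": 0, "translation": [2.4, -0.9, 50], "turn": 0}
    - {"gripper": 0, "translation": [2.4, -0.9, 52], "turn": 0}
    - {"gripper": 0, "translation": [2.4, -0.9, 54], "turn": 0}
    - {"gripper": 0, "translation": [2.4, -0.9, 55.5], "turn": 0}
    - {"gripper": 0, "translation": [2.4, -0.9, 55.5], "turn": 0}
    - {"gripper": 0, "translation": [2.4, -0.9, 55.5], "turn": 0}

```text
time_s: 12.63
ee_pos: [0.4349, 0.0438, 0.0722]
eef_rot: [3.141, 0.0, 2.72]
wrist_force: [0.3, 1.0, -1.9]
opening: 0.0562
finger_force: 63.8
```

Emit:
carry_out:
  motion:
    - {"gripper": 1, "translation": [0, 0, 0], "turn": 0}
    - {"gripper": 1, "translation": [0, 0, 0], "turn": 0}
    - {"gripper": 1, "translation": [0, 0, 0], "turn": 0}
    - {"gripper": 1, "translation": [0, 0, 0], "turn": 0}
    - {"gripper": 1, "translation": [0, 0, -10], "turn": 0}
    - {"gripper": 1, "translation": [0, 0, -30], "turn": 0}
    - {"gripper": 1, "translation": [0, 0, -55], "turn": 0}
    - {"gripper": 1, "translation": [0, 0, -80], "turn": 0}
    - {"gripper": 1, "translation": [0, 0, -105], "turn": 0}
    - {"gripper": 1, "translation": [0, 0, -115], "turn": 0}
    - {"gripper": 1, "translation": [0, 0, -115], "turn": 0}

```text
time_s: 13.55
ee_pos: [0.4366, 0.0437, 0.1894]
eef_rot: [3.14, 0.005, 2.72]
wrist_force: [-0.1, 0.5, -0.7]
opening: 0.0852
finger_force: 0.0
```

```bash
cat >> h.py <<'E'
def placed(f,c,z):
    c=rim(f,c,z); P=cloud(f).reshape(-1,3); r=np.hypot(*(P[:,:2]-c).T); q=P[(abs(P[:,2]-z)<.006)&(r<.03)&(r>.022)]
    print('tilt',np.linalg.lstsq(np.c_[q[:,:2]-c,np.ones(len(q))],q[:,2],rcond=None)[0].round(4))
E
python3 - <<'E'
from h import *
f=grab('wrist'); save(f,'w4.png'); s=bot.get_state(); print(s['ee_pos'],to(.3265,.2765,.187))
placed(f,(.4346,.0434),.092)
E
```

```text
[0.43553984 0.04372966 0.18756036] [194.8 167.7   0.3]
fit [0.4336 0.044 ] 0.0274 n 663 z 0.0916 enc [0.4339 0.0439] 0.029
tilt [-0.0145  0.0103  0.0911]
```

View pics/w4.png

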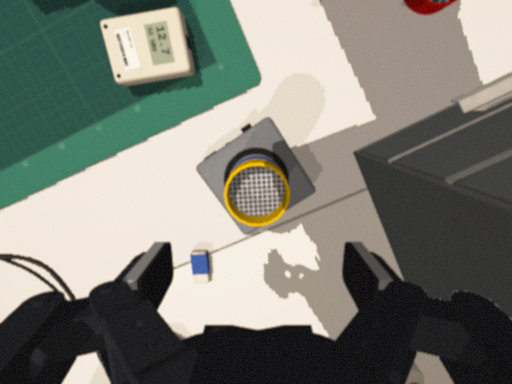

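Yellow is level and home at (257,192); red is at (430,5). I'll go to red around the drawer corner, at smaller x.

Emit:
carry_out:
  motion:
    - {"gripper": 1, "translation": [15, -3, 0], "turn": 0}
    - {"gripper": 1, "translation": [40, -9, 0], "turn": 0}
    - {"gripper": 1, "translation": [62, -13, 0], "turn": 0}
    - {"gripper": 1, "translation": [78, -10, 0], "turn": 0}
    - {"gripper": 1, "translation": [92, 8, 0], "turn": 0}
    - {"gripper": 1, "translation": [108, 28, 0], "turn": 0}
    - {"gripper": 1, "translation": [124, 47, 0], "turn": 0}
    - {"gripper": 1, "translation": [139, 65, 0], "turn": 0}
    - {"gripper": 1, "translation": [153, 91, 0], "turn": 0}
    - {"gripper": 1, "translation": [167, 117, 0], "turn": 0}
    - {"gripper": 1, "translation": [181, 142, 0], "turn": 0}
    - {"gripper": 1, "translation": [190, 158, 0], "turn": 0}

```text
time_s: 14.6
ee_pos: [0.3251, 0.2682, 0.1858]
eef_rot: [-3.141, -0.001, 2.722]
wrist_force: [0.3, -0.8, 0.7]
opening: 0.0854
finger_force: 0.0
```

Emit:
carry_out:
  motion:
    - {"gripper": 1, "translation": [5, 10, 10], "turn": 0}
    - {"gripper": 1, "translation": [5, 10, 30], "turn": 0}
    - {"gripper": 1, "translation": [5, 10, 55], "turn": 0}
    - {"gripper": 1, "translation": [5, 10, 80], "turn": 0}
    - {"gripper": 1, "translation": [5, 10, 100], "turn": 0}
    - {"gripper": 1, "translation": [5, 10, 107], "turn": 0}
    - {"gripper": 1, "translation": [5, 10, 107], "turn": 0}
    - {"gripper": 1, "translation": [5, 10, 107], "turn": 0}

```text
time_s: 15.27
ee_pos: [0.3253, 0.2766, 0.0796]
eef_rot: [-3.141, -0.001, 2.72]
wrist_force: [0.6, -0.8, -0.4]
opening: 0.0856
finger_force: 0.0
```

Run:
```python
from h import *
t=tcp(3); f=grab('wrist'); s=bot.get_state(); c=rim(f,(.3265,.2765),.03); print(t,s['eef_rot'],to(c[0],c[1],.006,dict(s,ee_pos=t)))
```

```text
fit [0.3262 0.278 ] 0.0273 n 1010 z 0.0296 enc [0.3264 0.2778] 0.0291
[0.32594463 0.2769382  0.08031997] [3.13964402e+00 1.43062779e-03 2.71961744e+00] [ 0.3  0.9 74.3]
```

Emit:
carry_out:
  motion:
    - {"gripper": 1, "translation": [0, 1, 15], "turn": 0}
    - {"gripper": 1, "translation": [0, 1, 35], "turn": 0}
    - {"gripper": 1, "translation": [0, 1, 55], "turn": 0}
    - {"gripper": 1, "translation": [0, 1, 68], "turn": 0}
    - {"gripper": 1, "translation": [0, 1, 73], "turn": 0}
    - {"gripper": 1, "translation": [0, 1, 73], "turn": 0}
    - {"gripper": 0, "translation": [0, 1, 73], "turn": 0}
    - {"gripper": 0, "translation": [0, 1, 73], "turn": 0}
    - {"gripper": 0, "translation": [0, 1, 73], "turn": 0}
    - {"gripper": 0, "translation": [0, 1, 73], "turn": 0}
    - {"gripper": 0, "translation": [0, 1, 73], "turn": 0}
    - {"gripper": 0, "translation": [0, 1, 73], "turn": 0}

```text
time_s: 16.42
ee_pos: [0.3271, 0.2785, 0.0088]
eef_rot: [3.139, 0.002, 2.72]
wrist_force: [-2.4, -1.8, 9.2]
opening: 0.0562
finger_force: 62.1
```

Emit:
carry_out:
  motion:
    - {"gripper": 0, "translation": [0, 0, 0], "turn": 0}
    - {"gripper": 0, "translation": [0, 0, -10], "turn": 0}
    - {"gripper": 0, "translation": [0, 0, -30], "turn": 0}
    - {"gripper": 0, "translation": [0, 0, -55], "turn": 0}
    - {"gripper": 0, "translation": [0, 0, -80], "turn": 0}
    - {"gripper": 0, "translation": [0, 0, -105], "turn": 0}
    - {"gripper": 0, "translation": [0, 0, -130], "turn": 0}
    - {"gripper": 0, "translation": [0, 0, -142], "turn": 0}
    - {"gripper": 0, "translation": [0, 0, -142], "turn": 0}
    - {"gripper": 0, "translation": [0, 0, -142], "turn": 0}

```text
time_s: 17.25
ee_pos: [0.3267, 0.2782, 0.1499]
eef_rot: [3.139, 0.002, 2.72]
wrist_force: [0.1, -0.7, -1.4]
opening: 0.0562
finger_force: 63.9
```

Run:
```python
from h import *
t=tcp(3); f=grab('wrist'); s=bot.get_state(); print(t,s['opening']); c=held(f,t,(170,120,40),(180,255,255)); print(to(.4337+t[0]-c[0],.044+t[1]-c[1],.15,dict(s,ee_pos=t)))
```

```text
[0.3260275  0.27780524 0.14902515] 0.05588330077746506
rim z 0.1705 c [0.3244 0.2776 0.1703] [0.0556 0.0573 0.0056] 170 tcp-origin z 0.0086
[-195.3 -168.4   -0.9]
```

Emit:
carry_out:
  motion:
    - {"gripper": 0, "translation": [-6, -11, 0], "turn": 0}
    - {"gripper": 0, "translation": [-18, -33, 0], "turn": 0}
    - {"gripper": 0, "translation": [-31, -58, 0], "turn": 0}
    - {"gripper": 0, "translation": [-44, -82, 0], "turn": 0}
    - {"gripper": 0, "translation": [-56, -103, 0], "turn": 0}
    - {"gripper": 0, "translation": [-71, -122, 0], "turn": 0}
    - {"gripper": 0, "translation": [-87, -143, 0], "turn": 0}
    - {"gripper": 0, "translation": [-103, -163, 0], "turn": 0}
    - {"gripper": 0, "translation": [-119, -180, 0], "turn": 0}
    - {"gripper": 0, "translation": [-140, -181, 0], "turn": 0}
    - {"gripper": 0, "translation": [-165, -175, 0], "turn": 0}
    - {"gripper": 0, "translation": [-185, -170, 0], "turn": 0}

```text
time_s: 18.4
ee_pos: [0.4258, 0.0459, 0.1478]
eef_rot: [-3.141, -0.001, 2.718]
wrist_force: [0.5, -0.2, -0.2]
opening: 0.0557
finger_force: 63.9
```

Emit:
carry_out:
  motion:
    - {"gripper": 0, "translation": [-10, 2, 0], "turn": 0}
    - {"gripper": 0, "translation": [-10, 2, 0], "turn": 0}
    - {"gripper": 0, "translation": [-10, 2, 0], "turn": 0}
    - {"gripper": 0, "translation": [-10, 2, 0], "turn": 0}
    - {"gripper": 0, "translation": [-10, 2, 0], "turn": 0}

```text
time_s: 18.82
ee_pos: [0.4336, 0.0452, 0.1487]
eef_rot: [-3.141, -0.002, 2.721]
wrist_force: [0.4, 0.1, -1.1]
opening: 0.0559
finger_force: 63.9
```

Run:
```python
from h import *
t=tcp(3); f=grab('wrist'); s=bot.get_state(); print(t,s['opening'])
P=cloud(f)
for lo in [(170,120,40),(0,120,40)]:
    c=held(f,t,lo,(lo[0]+10,255,255))
print(to(.4337+t[0]-c[0],.044+t[1]-c[1],.086+.009,dict(s,ee_pos=t)))
save(f,'w5.png')
```

```text
[0.43387904 0.04514188 0.14883174] 0.05592741599077189
rim z 0.1712 c [0.4342 0.0442 0.1706] [0.0529 0.058  0.0046] 146 tcp-origin z 0.0076
rim z 0.171 c [0.4338 0.0446 0.1707] [0.0574 0.058  0.0053] 1922 tcp-origin z 0.0078
[-0.1 -0.6 53.8]
```

View pics/w5.png

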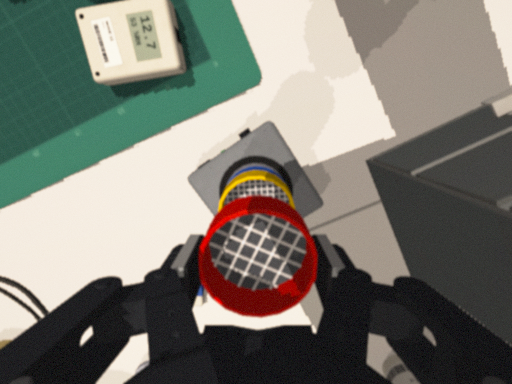

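Red is held at (258,257), right above the stack. Lower and release it.

Emit:
carry_out:
  motion:
    - {"gripper": 0, "translation": [0, -0.6, 8], "turn": 0}
    - {"gripper": 0, "translation": [0, -0.6, 20], "turn": 0}
    - {"gripper": 0, "translation": [0, -0.6, 32], "turn": 0}
    - {"gripper": 0, "translation": [0, -0.6, 40], "turn": 0}
    - {"gripper": 0, "translation": [0, -0.6, 44], "turn": 0}
    - {"gripper": 0, "translation": [0, -0.6, 47], "turn": 0}
    - {"gripper": 0, "translation": [0, -0.6, 50], "turn": 0}
    - {"gripper": 0, "translation": [0, -0.6, 52], "turn": 0}
    - {"gripper": 0, "translation": [0, -0.6, 53.5], "turn": 0}
    - {"gripper": 0, "translation": [0, -0.6, 54.5], "turn": 0}
    - {"gripper": 0, "translation": [0, -0.6, 54.5], "turn": 0}
    - {"gripper": 0, "translation": [0, -0.6, 54.5], "turn": 0}

```text
time_s: 19.97
ee_pos: [0.4352, 0.0441, 0.0949]
eef_rot: [3.141, 0.001, 2.72]
wrist_force: [-1.1, 0.7, 1.1]
opening: 0.0559
finger_force: 64.1
```

Emit:
carry_out:
  motion:
    - {"gripper": 1, "translation": [0, 0, 0], "turn": 0}
    - {"gripper": 1, "translation": [0, 0, 0], "turn": 0}
    - {"gripper": 1, "translation": [0, 0, 0], "turn": 0}
    - {"gripper": 1, "translation": [0, 0, 0], "turn": 0}
    - {"gripper": 1, "translation": [0, 0, -10], "turn": 0}
    - {"gripper": 1, "translation": [0, 0, -30], "turn": 0}
    - {"gripper": 1, "translation": [0, 0, -55], "turn": 0}
    - {"gripper": 1, "translation": [0, 0, -80], "turn": 0}
    - {"gripper": 1, "translation": [0, 0, -100], "turn": 0}
    - {"gripper": 1, "translation": [0, 0, -105], "turn": 0}
    - {"gripper": 1, "translation": [0, 0, -105], "turn": 0}

```text
time_s: 20.88
ee_pos: [0.4361, 0.0441, 0.2008]
eef_rot: [3.14, 0.003, 2.72]
wrist_force: [0.5, 0.1, -0.9]
opening: 0.0855
finger_force: 0.0
```

Run:
```python
from h import *
f=grab('wrist'); s=bot.get_state(); print(s['ee_pos'],to(.6097,-.1721,.19))
placed(f,(.4337,.044),.116)
```

```text
[0.43518623 0.04412355 0.19944603] [-247.7 -125.8    9.6]
fit [0.4345 0.0441] 0.0273 n 743 z 0.1156 enc [0.4348 0.0436] 0.0291
tilt [-0.0132  0.007   0.1151]
```

Red is home. Next, the lid.

Emit:
carry_out:
  motion:
    - {"gripper": 0.6, "translation": [-15, -8, 0], "turn": 0}
    - {"gripper": 0.6, "translation": [-42, -22, 0], "turn": 0}
    - {"gripper": 0.6, "translation": [-70, -36, 0], "turn": 0}
    - {"gripper": 0.6, "translation": [-98, -50, 0], "turn": 0}
    - {"gripper": 0.6, "translation": [-126, -64, 0], "turn": 0}
    - {"gripper": 0.6, "translation": [-154, -78, 15], "turn": 0}
    - {"gripper": 0.6, "translation": [-182, -92, 35], "turn": 0}
    - {"gripper": 0.6, "translation": [-210, -106, 55], "turn": 0}
    - {"gripper": 0.6, "translation": [-233, -118, 75], "turn": 0}
    - {"gripper": 0.6, "translation": [-248, -126, 95], "turn": 0}
    - {"gripper": 0.6, "translation": [-248, -126, 110], "turn": 0}
    - {"gripper": 0.6, "translation": [-248, -126, 110], "turn": 0}

```text
time_s: 21.93
ee_pos: [0.6062, -0.1719, 0.0828]
eef_rot: [-3.142, -0.01, 2.718]
wrist_force: [-2.0, 0.0, -0.6]
opening: 0.0512
finger_force: 0.0
```

Emit:
carry_out:
  motion:
    - {"gripper": 0.6, "translation": [0, 0, 0], "turn": 0}
    - {"gripper": 0.6, "translation": [0, 0, 0], "turn": 0}
    - {"gripper": 0.6, "translation": [0, 0, 0], "turn": 0}

```text
time_s: 22.18
ee_pos: [0.6099, -0.1719, 0.0905]
eef_rot: [3.141, 0.001, 2.721]
wrist_force: [1.0, -0.8, 0.7]
opening: 0.0515
finger_force: 0.0
```

Run:
```python
from h import *
t=tcp(3); f=grab('wrist'); s=bot.get_state(); save(f,'w6.png'); print(t,s['opening'],s['eef_rot'])
P=cloud(f).reshape(-1,3); c=np.array([.6097,-.1721])
for z,r in ((.012,.036),(.034,.02)):
    q=P[(abs(P[:,2]-z)<.003)&(np.hypot(*(P[:,:2]-c).T)<r)]; print(z,len(q),cv2.minEnclosingCircle(q[:,:2].astype(np.float32)),q.mean(0))
```

```text
[ 0.6100418  -0.17200527  0.09077593] 0.05108393439529103 [3.14143595e+00 2.30004547e-03 2.72049487e+00]
0.012 3114 ((0.608245313167572, -0.17193861305713654), 0.02903895638883114) [ 0.60637357 -0.17101296  0.01204631]
0.034 524 ((0.6083388328552246, -0.1717645823955536), 0.01015292014926672) [ 0.60765658 -0.17162244  0.03387568]
```

View pics/w6.png

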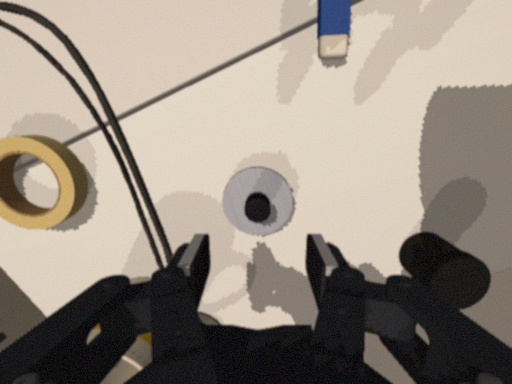

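The lid is at (258,200), with its knob clear and standing just ahead of the fingers. Descend and grip the knob.

Emit:
carry_out:
  motion:
    - {"gripper": 0.6, "translation": [1.5, -0.5, 15], "turn": 0}
    - {"gripper": 0.6, "translation": [1.5, -0.5, 35], "turn": 0}
    - {"gripper": 0.6, "translation": [1.5, -0.5, 55], "turn": 0}
    - {"gripper": 0.6, "translation": [1.5, -0.5, 69], "turn": 0}
    - {"gripper": 0.6, "translation": [1.5, -0.5, 74], "turn": 0}
    - {"gripper": 0.6, "translation": [1.5, -0.5, 74], "turn": 0}
    - {"gripper": 0, "translation": [1.5, -0.5, 74], "turn": 0}
    - {"gripper": 0, "translation": [1.5, -0.5, 74], "turn": 0}
    - {"gripper": 0, "translation": [1.5, -0.5, 74], "turn": 0}
    - {"gripper": 0, "translation": [1.5, -0.5, 74], "turn": 0}
    - {"gripper": 0, "translation": [1.5, -0.5, 74], "turn": 0}
    - {"gripper": 0, "translation": [1.5, -0.5, 74], "turn": 0}

```text
time_s: 23.33
ee_pos: [0.6092, -0.1727, 0.0173]
eef_rot: [3.141, 0.003, 2.72]
wrist_force: [-1.0, 0.3, 6.8]
opening: 0.0174
finger_force: 58.7
```

Emit:
carry_out:
  motion:
    - {"gripper": 0, "translation": [0, 0, 0], "turn": 0}
    - {"gripper": 0, "translation": [0, 0, -10], "turn": 0}
    - {"gripper": 0, "translation": [0, 0, -30], "turn": 0}
    - {"gripper": 0, "translation": [0, 0, -55], "turn": 0}
    - {"gripper": 0, "translation": [0, 0, -80], "turn": 0}
    - {"gripper": 0, "translation": [0, 0, -105], "turn": 0}
    - {"gripper": 0, "translation": [0, 0, -130], "turn": 0}
    - {"gripper": 0, "translation": [0, 0, -155], "turn": 0}
    - {"gripper": 0, "translation": [0, 0, -165], "turn": 0}
    - {"gripper": 0, "translation": [0, 0, -165], "turn": 0}
    - {"gripper": 0, "translation": [0, 0, -165], "turn": 0}

```text
time_s: 24.25
ee_pos: [0.6081, -0.1723, 0.1805]
eef_rot: [3.141, 0.001, 2.72]
wrist_force: [-0.1, 0.0, -0.8]
opening: 0.0175
finger_force: 58.6
```

```bash
cat >> h.py <<'E'
def lid(f,t):
    P=cloud(f).reshape(-1,3); q=P[(np.hypot(*(P[:,:2]-t[:2]).T)<.04)&(P[:,2]<t[2]+.004)&(P[:,2]>t[2]-.012)]
    z=np.median(q[:,2]); q=q[abs(q[:,2]-z)<.004]; e,r=cv2.minEnclosingCircle(q[:,:2].astype(np.float32))
    print('disc z',z.round(4),'c',np.round(e,4),round(r,4),len(q),'tcp-origin',(t[2]-z+.012).round(4),'tilt',np.linalg.lstsq(np.c_[q[:,:2]-e,np.ones(len(q))],q[:,2],rcond=None)[0].round(4)); return e
E
python3 - <<'E'
from h import *
t=tcp(3); f=grab('wrist'); s=bot.get_state(); print(t,s['opening']); c=lid(f,t); print(to(.4346+t[0]-c[0],.044+t[1]-c[1],.18,dict(s,ee_pos=t)))
E
```

```text
[ 0.6075163  -0.17199331  0.17939636] 0.01738498839491973
disc z 0.1734 c [ 0.606  -0.1718] 0.0292 3925 tcp-origin 0.018 tilt [1.500e-03 1.000e-04 1.733e-01]
[244.8 126.7   0.3]
```

Emit:
carry_out:
  motion:
    - {"gripper": 0, "translation": [10, 5, 0], "turn": 0}
    - {"gripper": 0, "translation": [34, 18, 0], "turn": 0}
    - {"gripper": 0, "translation": [62, 32, 0], "turn": 0}
    - {"gripper": 0, "translation": [90, 46, 0], "turn": 0}
    - {"gripper": 0, "translation": [118, 61, 0], "turn": 0}
    - {"gripper": 0, "translation": [146, 75, 0], "turn": 0}
    - {"gripper": 0, "translation": [174, 90, 0], "turn": 0}
    - {"gripper": 0, "translation": [202, 105, 0], "turn": 0}
    - {"gripper": 0, "translation": [226, 117, 0], "turn": 0}
    - {"gripper": 0, "translation": [240, 124, 0], "turn": 0}
    - {"gripper": 0, "translation": [245, 126.7, 0], "turn": 0}
    - {"gripper": 0, "translation": [245, 126.7, 0], "turn": 0}

```text
time_s: 25.4
ee_pos: [0.435, 0.0445, 0.1796]
eef_rot: [-3.141, -0.002, 2.722]
wrist_force: [0.8, 0.5, -1.2]
opening: 0.0174
finger_force: 58.6
```

Emit:
carry_out:
  motion:
    - {"gripper": 0, "translation": [0, 0, 0], "turn": 0}
    - {"gripper": 0, "translation": [0, 0, 0], "turn": 0}
    - {"gripper": 0, "translation": [0, 0, 0], "turn": 0}

```text
time_s: 25.65
ee_pos: [0.4372, 0.0429, 0.1802]
eef_rot: [-3.142, 0.0, 2.719]
wrist_force: [-0.3, 0.3, -1.1]
opening: 0.0174
finger_force: 58.6
```

Run:
```python
from h import *
t=tcp(3); f=grab('wrist'); s=bot.get_state(); print(t,s['opening']); c=lid(f,t); print(to(.4346+t[0]-c[0],.044+t[1]-c[1],.110+.0172,dict(s,ee_pos=t)))
```

```text
[0.4370283  0.04295428 0.18023379] 0.016935086554554855
disc z 0.1751 c [0.436  0.0429] 0.0293 3919 tcp-origin 0.0171 tilt [ 0.0043 -0.0013  0.1751]
[ 1.7  0.5 53. ]
```

Emit:
carry_out:
  motion:
    - {"gripper": 0, "translation": [1.7, 0.5, 8], "turn": 0}
    - {"gripper": 0, "translation": [1.7, 0.5, 20], "turn": 0}
    - {"gripper": 0, "translation": [1.7, 0.5, 32], "turn": 0}
    - {"gripper": 0, "translation": [1.7, 0.5, 40], "turn": 0}
    - {"gripper": 0, "translation": [1.7, 0.5, 44], "turn": 0}
    - {"gripper": 0, "translation": [1.7, 0.5, 47], "turn": 0}
    - {"gripper": 0, "translation": [1.7, 0.5, 49], "turn": 0}
    - {"gripper": 0, "translation": [1.7, 0.5, 51], "turn": 0}
    - {"gripper": 0, "translation": [1.7, 0.5, 52], "turn": 0}
    - {"gripper": 0, "translation": [1.7, 0.5, 52.5], "turn": 0}
    - {"gripper": 0, "translation": [1.7, 0.5, 52.5], "turn": 0}
    - {"gripper": 0, "translation": [1.7, 0.5, 52.5], "turn": 0}

```text
time_s: 26.8
ee_pos: [0.4352, 0.0449, 0.1282]
eef_rot: [3.141, 0.0, 2.72]
wrist_force: [0.2, -0.1, -0.5]
opening: 0.0173
finger_force: 58.6
```

Emit:
carry_out:
  motion:
    - {"gripper": 0.6, "translation": [0, 0, 0], "turn": 0}
    - {"gripper": 0.6, "translation": [0, 0, 0], "turn": 0}
    - {"gripper": 0.6, "translation": [0, 0, 0], "turn": 0}
    - {"gripper": 0.6, "translation": [0, 0, 0], "turn": 0}
    - {"gripper": 0.6, "translation": [0, 0, -10], "turn": 0}
    - {"gripper": 0.6, "translation": [0, 0, -30], "turn": 0}
    - {"gripper": 0.6, "translation": [0, 0, -55], "turn": 0}
    - {"gripper": 0.6, "translation": [0, 0, -80], "turn": 0}
    - {"gripper": 0.6, "translation": [0, 0, -90], "turn": 0}
    - {"gripper": 0.6, "translation": [0, 0, -90], "turn": 0}
    - {"gripper": 0.6, "translation": [0, 0, -90], "turn": 0}

```text
time_s: 27.72
ee_pos: [0.4352, 0.0448, 0.2177]
eef_rot: [3.141, 0.001, 2.72]
wrist_force: [-1.0, 0.3, -0.6]
opening: 0.0511
finger_force: 0.0
```

Run:
```python
from h import *
f=grab('wrist'); save(f,'w7.png'); g=grab('scene'); cv2.imwrite('pics/s7.png',cv2.resize(cv2.cvtColor(g['pixels'],cv2.COLOR_RGB2BGR)[150:290,130:350],None,fx=3,fy=3))
lid(f,np.array([.4346,.044,.127])); s=bot.get_state(); print(s['ee_pos'],s['wrist_force'],s['time_s'])
```

```text
disc z 0.1222 c [0.4341 0.045 ] 0.0291 2757 tcp-origin 0.0168 tilt [ 0.0026 -0.0003  0.1222]
[0.43414291 0.04491406 0.21650858] [-0.03914937 -1.10974125  0.36530963] 27.8167
```

View pics/s7.png

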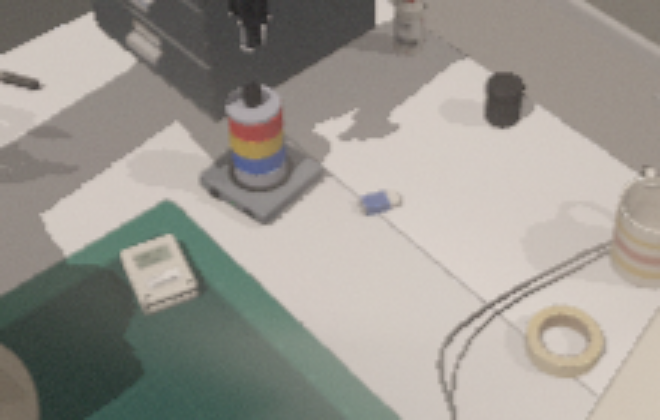

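The stack of pan, blue, yellow, red and lid stands straight at about (255,135) in the crop. The lid disc is at z 0.122 and level, and the pot, eraser and tape look undisturbed. Handing in.

```bash
python3 -c "
from bench import bot
print(bot.close_job())"
```

```text
the job is handed in; nothing more can be done
None
```

The sieve nest is assembled on the pan (blue, yellow, red, then the lid), each piece measured level and at its home height. In the final view the tape roll, pot and eraser looked unmoved, and I handed the job in at about 28 s; no verdict came back.

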